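# Fit the bayonet filter in the analyser's fluid manifold

## Robot

A 7-joint arm with a two-finger parallel gripper is mounted at the origin on the work surface. World frame = base frame: x ahead of the robot, y to its left, z up, the work surface at z = 0. Lengths are in m, angles in rad, forces in N, time in s.
With the tool pointing down it reaches from about 0.4 to 0.85 m from the base axis. Payload 4.5 kg.
Tool frame: the origin (TCP) lies on the front face of the gripper's body, between the roots of the fingers; the fingertips stand 64 mm ahead of it and the grasp point (between the pads) lies 45 mm ahead of it; z points along the fingers, y is the line along which they close (so a half turn about z gives the same grasp; the last joint's range is limited). The gripper opens to 88 mm and grips with 3 to 60 N. Pads are 18 mm wide; open, the fingers measure 123 mm over their backs; the gripper's body (75 mm by 187 mm) begins 45 mm behind the grasp point.
Start: joints at [0.034, 0.689, -0.195, 1.565, 0.157, 0.902, -0.215], TCP at [0.625, 0, 0.303] pointing down, gripper open.
Joint ranges: [-3.01, 3.01], [-0.46, 2.08], [-1.47, 1.51], [0.13, 2.56], [-1, 4.14], [0.04, 2.09], [-2.66, 2.66]. Speed limits (rad/s): [2.57, 2.57, 3.14, 3.14, 3.14, 3.14, 3.14].

## Interface

Orientations are given as [roll, pitch, yaw] about the fixed x, y, z axes, in that order (R = Rz(yaw) Ry(pitch) Rx(roll)).
In Python, from rig import * gives the robot as it stands.
- The arm moves only by the tool play_rows, never from a script. Its argument "moves" is a list of rows, each a list of 6 numbers: the shift along the world's x, y, z normalised to -1 to 1, where 1 is 0.5 m, then the turn, a rotation vector about the world's x, y, z normalised to -1 to 1, where 1 is 180 degrees. A call has 1 to 20 rows; each row shifts and turns the commanded pose from where the row before left it; what a row does not reach is not made up. A row lasts 1/10 s, in which the tool goes at most 50 mm and 8.59 degrees, less where a joint would pass 70% of its speed; a pose out of reach is approached as far as the arm can. A call with a number of a shift or a turn outside -1 to 1 is refused whole. A call with a gripper value outside its range is refused whole. "gripper" is the opening, from -1 (shut) to 1 (fully open), set as the call begins (left out, the last holds). The fingers move at their own pace and stop on an object; "grip_force" is the grip in N (left out, the last holds). Time passes only in rows, so rows that do not move let the fingers close. It gives the time, the measured TCP pose, the force, the opening and the grip force at its end, in the units of the state.
- read_state(): the state, without advancing time (a new reading comes with each control period).
- snapshot(name): name is "scene" or "side" or "wrist"; returns a dict with "frame" (480x640x3 uint8, red, green, blue), "range_z" (480x640 float32, m along the optical axis (not along the pixel's ray), 0 where there is no reading), "fx", "fy", "cx", "cy" (pixels), "pose" (4x4, takes a point from camera to world coordinates). Camera axes: x right, y down, z forward; pixel columns grow to the right and rows downward; lengths in m; the calibration is good to about 2 mm. The wrist camera is an equidistant fisheye: a pixel r from the principal point sees the ray r / f radians off the axis. A picture is of the moment at which its call begins.
- hand_in(): hands the job in; it is judged then, once.
The state is a dict: "clock": time; "joint_pos": joint angles; "qvel": joint speeds; "joint_torque": joint torques, N m; "tcp_pos": TCP position; "eef_rot": TCP orientation; "contact_force": force on the tool from outside, world axes, zero at the start; "moment": the same for the moment, N m; "width": finger opening in m; "grasp_force": force on a finger pad.
Only numpy, scipy, OpenCV 4.12 (cv2) and the standard library are available. Lean on these libraries where they do the work, as an engineer would, in place of code of your own. Each camera call takes 0.05 s, during which the arm holds its last target. There are 200 camera calls.

## Task

Pull the winged filter cartridge up out of its cup and fit it in the bayonet socket of the fluid manifold: line its two lugs up with the slots, push it down against the spring, turn it clockwise (seen from above) as far as it goes, about a quarter turn, and let the spring lift it until it clicks home. Leave it locked and upright, let go of it, and do not disturb the blanking plug or the other things on the bench.

Things in the scene. Friction and masses are not known exactly. Their poses are not given: they have to be found in the camera images.
- filter_center (a point): Plastic filter cartridge, 120 g, 94 mm tall, loose, upright in its clear cup. Point: on its axis 47 mm above the flat nose; z up the axis, x along the wing and lugs (a half turn gives the same part). From the nose up: taper of radius 8 to 14 mm over 12 mm, shaft of radius 14 to height 52, round flange of radius 26 from 52 to 58 (it rests on the cup's rim), flat grip wing from 58 to 94.
- filter_wing (a point): Where to grip the filter: a point on its axis in the flat wing, 33 mm above filter_center, 22 mm above the flange, 14 mm below the wing's top. The wing is 44 mm long along x and 12 mm thick along y: grip it across the thickness.
- filter_lugs (a point): Point on the filter's axis at the mid-height of its two lugs, 18.5 mm below filter_center. The lugs stick out of the shaft at +x and -x, in line with the wing, to a radius of 20 mm; each is 7 mm wide and 5 mm high.
- filter_cup: Fixed clear cup on a round dark foot that holds the filter: outer radius 24.5 mm, foot radius 38 mm, inner radius 21.5 mm, rim 62 mm above the bench. Origin: centre of its underside. The filter is free of it once raised by 55 mm.
- socket_mouth (a point): Centre of the bayonet socket's mouth, in its top face 55 mm above the bench; z up, x as the manifold's. The socket is a round collar of radius 36 mm, bore radius 15.5, lip 8 mm thick, with two opposite slots 11 mm wide for the lugs. The collar is clamped by hand: its slots lie 70 deg (1.22 rad) counter-clockwise from x, give or take 0.25 rad: look or feel for them.
- manifold: Fixed white plate, 150 (x) by 110 mm (y), the socket at its middle; origin below it on the bench. At its +x end a pump block 42 mm high with stubs to 56 mm, 43 to 71 mm from the axis; at its -x end a block 28 mm high. Under the socket's lip, 70 deg (1.22 rad) clockwise from the slots, are notches 3 mm deep, 11 mm wide; the spring lifts the lugs into them. Stops end the turn about 4 deg further.
- plunger (a joint): Spring plunger (steel disc, radius 13) in the bore: 0 when free, 0.012 m at its stop, 0.006 m with the filter locked; pushes up with 4 N at 0, 10 N at the stop. filter_center stands above socket_mouth by 21 mm with the lugs on top of the lip, 17 where the nose meets the plunger, under 8 once the lugs are below the lip and can turn, 5 pressed to the stop, 11 locked in the notches.
- plug_center (a point): Blanking plug, bystander: like the filter but with a round knob of radius 15 mm and no wing and no lugs, 88 mm tall, in a cup of its own. The point is half-way up, on its axis.
- reagent_center (a point): White reagent bottle, bystander, radius 32 mm, 125 mm tall, loose; the point is half-way up.
- pot_center (a point): Small specimen jar, bystander, radius 22 mm, 55 mm tall, loose; the point is half-way up.
- rack_center (a point): Black rack with capped blood tubes, bystander, 70 x 170 mm (long along its y), 92 mm tall, loose; the point is half-way up.
Things that resemble listed ones, but are neither listed nor needed, are in the scene too. What is shaped like the manifold but orange is not meant.

How it is judged:
On the way, in this order (a step that is already met when the one before it is completed fails the run):
1. the filter has been pulled up out of its cup and is clear of it (z of filter_center in the frame of filter_cup above 0.108 m and contact force between filter and filter_cup below 0.05 N), for 0.1 s.
2. the filter, in the socket, is pushed down against the spring until its lugs are below the lip (value of joint plunger above 0.0085 m and horizontal distance between filter_center and socket_mouth below 0.006 m and z of filter_center in the frame of socket_mouth below 0.009 m), for 0.05 s.
At the end, for the whole second after the job is handed in: The filter is locked in the socket: its centre within 5 mm of the socket's axis and 9.2 to 12.8 mm above the mouth (lugs in the notches), its wing within 0.42 rad of the manifold's x axis (either way), upright within 0.15 rad, the plunger pressed 4 to 8 mm, all at rest (z of filter_center in the frame of socket_mouth between 0.0092 and 0.0128 m and horizontal distance between filter_center and socket_mouth below 0.005 m and angle between the x axis of filter_center and the x axis of socket_mouth, either way round below 0.42 rad and angle between filter_center's own z axis and vertical below 0.15 rad and value of joint plunger between 0.004 and 0.008 m and linear speed of filter below 0.02 m/s); the robot touches nothing.
It fails at once if the blanking plug is moved by more than 15 mm (distance of plug_center from where it was at the start of the episode above 0.015 m).
It fails at once if the reagent bottle is moved by more than 25 mm (distance of reagent_center from where it was at the start of the episode above 0.025 m).
It fails at once if the specimen jar is moved by more than 25 mm (distance of pot_center from where it was at the start of the episode above 0.025 m).
It fails at once if the tube rack is moved by more than 25 mm (distance of rack_center from where it was at the start of the episode above 0.025 m).
It also fails if it takes over 64 s, if anything falls off the work surface, if the arm or the gripper's body presses on something with over 40 N, if the wrist force passes 120 N, or if a joint passes its speed limit or range.

## Working session

There is one attempt and no reset: what is moved stays moved. The work goes in short steps, Python scripts to look and compute and a tool call to move; the robot and the scene stay as the last step left them, time stands still between calls to the robot, and variables do not carry over. Pictures are saved under pics/ and viewed, at most 10 in all, crops included, and the job is handed in when it is done.

Besides the shell and the picture viewer there is one more tool, called after "Call:" in YAML: its name, and indented under it one key for each argument. play_rows: Moves the arm, as the interface text tells. Its arguments: {"type":"object","properties":{"moves":{"type":"array","items":{"type":"array","items":{"type":"number","minimum":-1,"maximum":1}}},"gripper":{"type":"number"},"grip_force":{"type":"number"}},"required":["moves"]}

```bash
mkdir -p pics
cat > h.py <<'E'
from rig import *
import numpy as np, cv2
def snap(n,fn=None):
    s=snapshot(n); np.savez('/tmp/%s.npz'%n,**s)
    if fn: cv2.imwrite('pics/'+fn,s['frame'][:,:,::-1])
    return s
def cloud(s,fish=False):
    v,u=np.mgrid[0:480,0:640]; a=(u-s['cx'])/s['fx']; b=(v-s['cy'])/s['fy']
    if fish:
        r=np.hypot(a,b); k=np.where(r>1e-6,np.tan(np.minimum(r,1.5))/np.maximum(r,1e-6),1); a=a*k;b=b*k
    z=s['range_z']; P=np.stack([a*z,b*z,z],-1)
    T=s['pose']; W=P@T[:3,:3].T+T[:3,3]; W[z==0]=np.nan
    return W
E
python3 - <<'E'
from h import *
snap('scene','scene.png'); snap('side','side.png'); s=snap('wrist','wrist.png')
print(s['fx'],s['cx'],s['cy'],s['pose'].round(3)); print(read_state())
E
```

```text
371.64829954431775 321.90103751976335 245.24176303831672 [[ 1.     0.002 -0.001  0.624]
 [ 0.001 -0.963 -0.27   0.07 ]
 [-0.002  0.27  -0.963  0.384]
 [ 0.     0.     0.     1.   ]]
{'clock': 0.15, 'joint_pos': array([ 0.03381765,  0.68978623, -0.19454349,  1.56607563,  0.15732383,
        0.90250633, -0.21513743]), 'qvel': array([-0.00025637, -0.00324262, -0.0002761 , -0.00364885, -0.00054253,
        0.00173733,  0.00071627]), 'joint_torque': array([-1.46674727e-03, -5.27863634e+01, -1.26819178e+00, -1.53587687e+01,
       -5.24473807e-02,  3.92338901e-03,  1.12435155e-04]), 'tcp_pos': array([ 6.24618359e-01, -3.68080227e-05,  3.02105664e-01]), 'eef_rot': array([-3.14021458e+00,  1.10658146e-04,  1.57083025e+00]), 'contact_force': array([-1.05534524,  0.60499038, -0.94494078]), 'moment': array([ 0.02109195, -0.02070179,  0.05965626]), 'grasp_force': 0.0, 'width': 0.088117439858316}
```

View pics/scene.png

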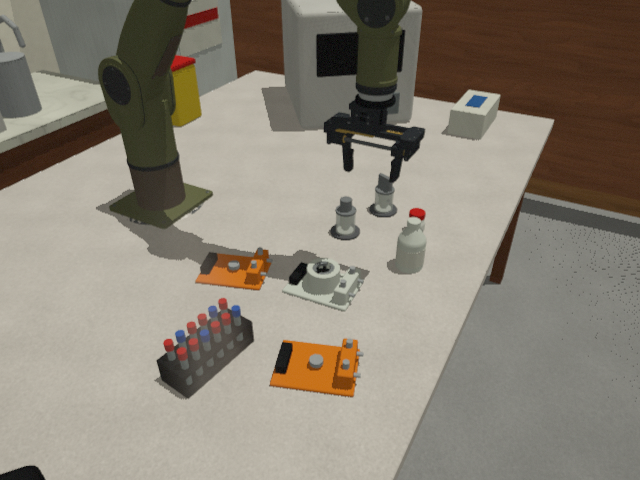

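View pics/wrist.png

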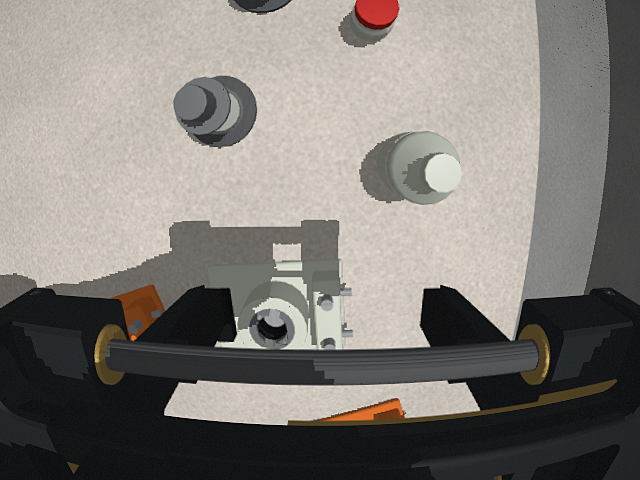

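The scene view shows the winged filter at about (385,190), the plug at (346,215), the white manifold with its socket at (322,268), and the bottle at (411,245) with the red-capped jar behind it. The wrist view shows the plug at (205,105), the socket at (272,322) and the filter cup cut off at (262,0).

Run:
```python
from h import *
d=dict(np.load('/tmp/scene.npz')); W=cloud(d)
f=d['frame']
for n,(u0,u1,v0,v1,z0,z1) in dict(filtop=(370,402,165,215,.075,.115),filall=(365,402,165,220,.004,.2),plug=(325,362,190,240,.07,.2),sock=(300,345,255,300,.05,.062),bottle=(395,430,215,275,.03,.2),jar=(405,430,205,222,.03,.08),rack=(155,260,290,395,.04,.2)).items():
    P=W[v0:v1,u0:u1].reshape(-1,3); P=P[(P[:,2]>z0)&(P[:,2]<z1)]
    print(n,len(P),P.mean(0).round(3),P.min(0).round(3),P.max(0).round(3))
d=dict(np.load('/tmp/wrist.npz')); W=cloud(d,True)
P=W[285:345,235:312].reshape(-1,3); P=P[(abs(P[:,2]-.055)<.006)]
print('sock w',len(P),P.mean(0),P.min(0),P.max(0))
P=W[60:150,165:260].reshape(-1,3);P=P[P[:,2]>.08]; print('plug w',P.mean(0),P.min(0),P.max(0))
P=W[250:350,300:350].reshape(-1,3);P=P[(P[:,2]>.025)&(P[:,2]<.07)]; print('pump w',P.mean(0),P.min(0),P.max(0))
big=cv2.resize(d['frame'][250:350,200:350,::-1],None,fx=5,fy=5,interpolation=cv2.INTER_CUBIC); cv2.imwrite('pics/sock.png',big)
```

```text
filtop 163 [0.565 0.245 0.091] [0.542 0.232 0.075] [0.586 0.259 0.106]
filall 777 [0.568 0.239 0.047] [0.445 0.209 0.004] [0.603 0.486 0.106]
plug 177 [0.524 0.098 0.088] [0.504 0.079 0.07 ] [0.543 0.121 0.102]
sock 516 [ 0.578 -0.115  0.055] [ 0.538 -0.149  0.05 ] [ 0.639 -0.074  0.059]
bottle 1126 [0.716 0.042 0.076] [0.657 0.014 0.03 ] [0.746 0.204 0.128]
jar 160 [0.676 0.195 0.053] [0.656 0.178 0.033] [0.695 0.219 0.059]
rack 3535 [ 0.491 -0.41   0.067] [ 0.44  -0.488  0.04 ] [ 0.532 -0.309  0.096]
sock w 2229 [ 0.57347984 -0.10046573  0.05419034] [ 0.53735355 -0.13080227  0.04911491] [ 0.60795522 -0.07391544  0.05702271]
plug w [0.52132986 0.10667093 0.09612528] [0.50388788 0.09230568 0.08003428] [0.53417215 0.12247379 0.10004947]
pump w [ 0.62692349 -0.0971777   0.04255017] [ 0.60068058 -0.14225435  0.02502088] [ 0.65341587 -0.06048585  0.0573252 ]
```

View pics/sock.png

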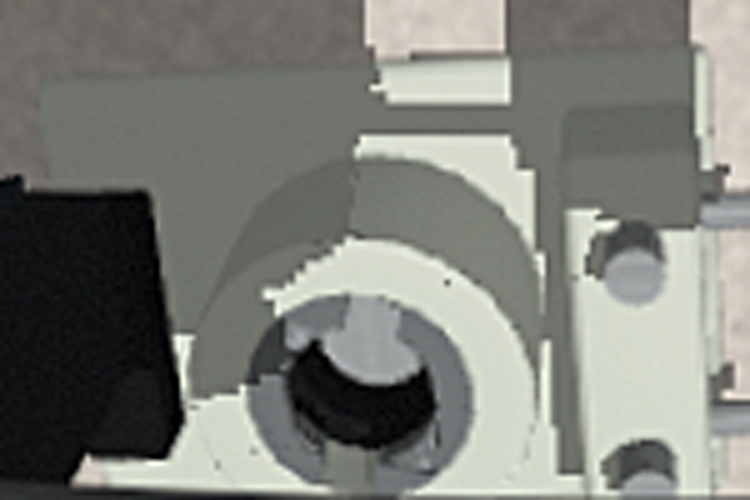

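The crop shows the socket mouth at about (360,385), with one slot near the top (375,315) and the other near the bottom (350,470). I'll measure those again from straight above. First I'll go over the filter.

Call:
play_rows:
  moves:
    - [-0.02, 0.07, 0, 0, 0, 0]
    - [-0.02, 0.08, 0, 0, 0, 0]
    - [-0.02, 0.08, 0, 0, 0, 0]
    - [-0.02, 0.08, 0, 0, 0, 0]
    - [-0.02, 0.07, 0, 0, 0, 0]
    - [-0.02, 0.02, 0, 0, 0, 0]
    - [0, 0, 0, 0, 0, 0]
    - [0, 0, 0, 0, 0, 0]

```text
clock: 0.95
tcp_pos: [0.5655, 0.198, 0.3026]
eef_rot: [3.141, 0.002, 1.569]
contact_force: [0.1, -0.8, 0.1]
width: 0.0882
grasp_force: 0.0
```

Run:
```python
from h import *
s=snap('wrist'); W=cloud(s,True); P=W.reshape(-1,3)
r=np.hypot(P[:,0]-.565,P[:,1]-.245)
m=(r<.05)&(P[:,2]>.085)&(P[:,2]<.12); t=P[m]
print(read_state()['tcp_pos'],m.sum(),np.median(t[:,2]),t.max(0),t.min(0))
t=t[t[:,2]>np.median(t[:,2])-.004]
rect=cv2.minAreaRect((t[:,:2]*1000).astype(np.float32)); print(rect)
c=np.cov(t[:,:2].T); w,v=np.linalg.eigh(c); print('ang',np.degrees(np.arctan2(v[1,1],v[0,1])))
f=P[(r<.04)&(abs(P[:,2]-.068)<.006)]; print(len(f),f.mean(0),f.min(0),f.max(0))
cv2.imwrite('pics/w2.png',s['frame'][:,:,::-1])
```

```text
[0.56586757 0.19736624 0.3026328 ] 940 0.10365301429049928 [0.58412123 0.26487473 0.10587644] [0.54093125 0.23818395 0.08590771]
((562.6652221679688, 251.6493682861328), (12.653741836547852, 44.27873229980469), 65.4603500366211)
ang 156.02297632337604
1875 [0.5628382  0.25246622 0.0678375 ] [0.5370542  0.22553713 0.06560316] [0.5881214  0.27716215 0.07381454]
```

View pics/w2.png

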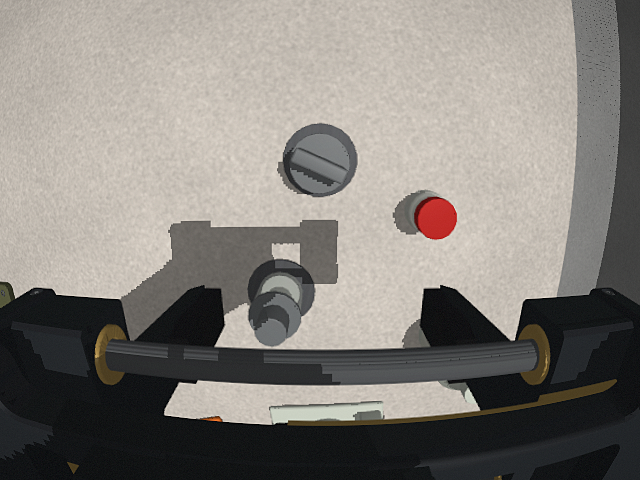

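The filter stands at about (0.563, 0.2515) with its wing top at z≈0.104 and its flange at 0.068, as the given sizes predict. The wing lies at −24.5°. I'll turn the tool +65.5° and come down.

Call:
play_rows:
  moves:
    - [-0.001, 0.014, -0.025, 0, 0, 0.0455]
    - [-0.001, 0.014, -0.025, 0, 0, 0.0455]
    - [-0.001, 0.014, -0.025, 0, 0, 0.0455]
    - [-0.001, 0.014, -0.025, 0, 0, 0.0455]
    - [-0.001, 0.014, -0.025, 0, 0, 0.0455]
    - [-0.001, 0.014, -0.025, 0, 0, 0.0455]
    - [0, 0.012, -0.025, 0, 0, 0.0455]
    - [0, 0.012, -0.025, 0, 0, 0.0455]
    - [0, 0, 0, 0, 0, 0]
    - [0, 0, 0, 0, 0, 0]

```text
clock: 2.0
tcp_pos: [0.563, 0.2521, 0.2026]
eef_rot: [-3.141, 0.0, 2.708]
contact_force: [-0.5, -0.1, -0.1]
width: 0.0883
grasp_force: 0.0
```

Run:
```python
from h import *
s=snap('wrist','w3.png'); W=cloud(s,True); P=W.reshape(-1,3)
r=np.hypot(P[:,0]-.563,P[:,1]-.251)
t=P[(r<.026)&(P[:,2]>.098)&(P[:,2]<.11)]
rect=cv2.minAreaRect((t[:,:2]*1000).astype(np.float32)); print(len(t),rect)
f=P[(r<.034)&(abs(P[:,2]-.068)<.006)]; print(len(f),f.mean(0),f.min(0),f.max(0))
st=read_state();print(st['tcp_pos'],st['eef_rot'],st['joint_pos'])
```

```text
1774 ((562.3424072265625, 251.47471618652344), (11.685382843017578, 44.03783416748047), 65.60807037353516)
3700 [0.56046121 0.25271618 0.06776901] [0.53677821 0.22572156 0.06213684] [0.58815966 0.27705774 0.07388023]
[0.56298788 0.25244344 0.20308724] [-3.14132677e+00  1.03835672e-03  2.70902709e+00] [-0.25329296  0.83268296 -0.44249661  1.67000351  0.48499581  0.74980666
  0.20832485]
```

View pics/w3.png

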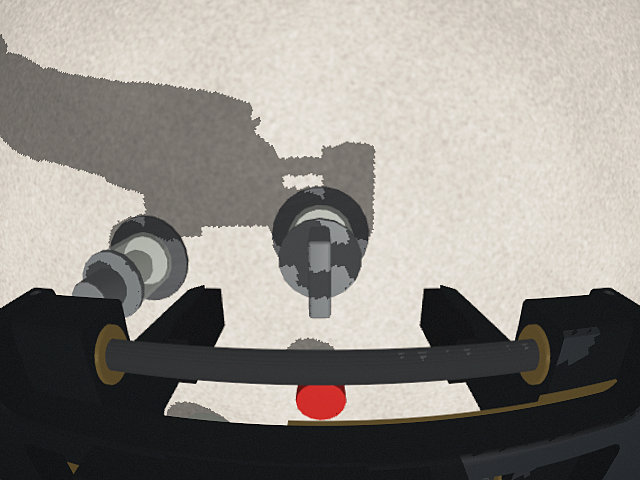

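The wing is centred between the fingers (column 320) and points along the view. Next I descend and grip.

Call:
play_rows:
  moves:
    - [-0.001, -0.002, -0.04, 0, 0, 0]
    - [0, 0, -0.04, 0, 0, 0]
    - [0, 0, -0.04, 0, 0, 0]
    - [0, 0, -0.012, 0, 0, 0]
    - [0, 0, 0, 0, 0, 0]
    - [0, 0, 0, 0, 0, 0]

```text
clock: 2.65
tcp_pos: [0.5622, 0.2531, 0.1378]
eef_rot: [3.14, 0.001, 2.713]
contact_force: [1.8, 0.4, 1.1]
width: 0.0881
grasp_force: 0.0
```

Call:
play_rows:
  moves:
    - [0, 0, 0, 0, 0, 0]
    - [0, 0, 0, 0, 0, 0]
    - [0, 0, 0, 0, 0, 0]
    - [0, 0, 0, 0, 0, 0]
    - [0, 0, 0, 0, 0, 0]
    - [0, 0, 0, 0, 0, 0]
  gripper: -1
  grip_force: 45

```text
clock: 3.25
tcp_pos: [0.5615, 0.253, 0.1367]
eef_rot: [3.142, -0.0, 2.714]
contact_force: [-0.7, 0.9, -0.1]
width: 0.0422
grasp_force: 0.0
```

Call:
play_rows:
  moves:
    - [0, 0, 0, 0, 0, 0]
    - [0, 0, 0, 0, 0, 0]
    - [0, 0, 0, 0, 0, 0]
    - [0, 0, 0, 0, 0, 0]
    - [0, 0, 0, 0, 0, 0]
    - [0, 0, 0, 0, 0, 0]

```text
clock: 3.85
tcp_pos: [0.5614, 0.2529, 0.1367]
eef_rot: [-3.141, -0.0, 2.714]
contact_force: [-1.1, -0.6, 0.3]
width: 0.0116
grasp_force: 45.0
```

Call:
play_rows:
  moves:
    - [0, 0, 0.02, 0, 0, 0]
    - [0, 0, 0.04, 0, 0, 0]
    - [0, 0, 0.045, 0, 0, 0]
    - [0, 0, 0.045, 0, 0, 0]
    - [0, 0, 0.045, 0, 0, 0]
    - [0, 0, 0.045, 0, 0, 0]
    - [0, 0, 0, 0, 0, 0]
    - [0, 0, 0, 0, 0, 0]

```text
clock: 4.65
tcp_pos: [0.5615, 0.2529, 0.257]
eef_rot: [3.141, 0.0, 2.714]
contact_force: [0.1, -0.0, -1.1]
width: 0.0118
grasp_force: 45.0
```

Call:
play_rows:
  moves:
    - [0.002, -0.03, 0, 0, 0, -0.02]
    - [0.002, -0.07, 0, 0, 0, -0.0396]
    - [0.002, -0.07, 0, 0, 0, -0.0396]
    - [0.002, -0.07, 0, 0, 0, -0.0396]
    - [0.002, -0.07, 0, 0, 0, -0.0396]
    - [0.002, -0.07, 0, 0, 0, -0.0396]
    - [0.002, -0.07, 0, 0, 0, -0.0396]
    - [0.002, -0.07, 0, 0, 0, -0.0396]
    - [0.002, -0.07, 0, 0, 0, -0.0396]
    - [0.002, -0.07, 0, 0, 0, -0.0396]
    - [0.002, -0.07, 0, 0, 0, -0.0396]
    - [0.002, -0.07, 0, 0, 0, -0.0396]
    - [0.002, -0.05, 0, 0, 0, -0.0196]
    - [0, 0, 0, 0, 0, 0]
    - [0, 0, 0, 0, 0, 0]
    - [0, 0, 0, 0, 0, 0]

```text
clock: 6.25
tcp_pos: [0.5743, -0.17, 0.2559]
eef_rot: [-3.14, -0.001, 1.224]
contact_force: [-0.1, 0.3, -0.9]
width: 0.0118
grasp_force: 45.0
```

Run:
```python
from h import *
s=snap('wrist'); d=s['frame']; W=cloud(s,True); P=W.reshape(-1,3)
st=read_state();print(st['tcp_pos'],st['eef_rot'],st['joint_pos'],st['grasp_force'],st['width'])
# detect socket rim
r=np.hypot(P[:,0]-.575,P[:,1]+.11); m=(r<.05)&(abs(P[:,2]-.055)<.004)
q=P[m]; print(m.sum(),q.mean(0),q.min(0),q.max(0))
vu=np.argwhere(m.reshape(480,640)); a=vu.min(0)-8;b=vu.max(0)+8; a=np.maximum(a,0); print(a,b)
k=min(780/(b[1]-a[1]),580/(b[0]-a[0]));k=min(k,6)
c=cv2.resize(d[a[0]:b[0],a[1]:b[1],::-1],None,fx=k,fy=k,interpolation=cv2.INTER_CUBIC); cv2.imwrite('pics/sock2.png',c); print(k,c.shape)
```

```text
[ 0.57444882 -0.16994377  0.2561548 ] [-3.14008691e+00 -1.16851056e-03  1.22459594e+00] [ 0.28151061  0.71001144 -0.12260809  1.69524419  0.11583696  0.74471713
 -0.24331846] 44.999901093542576 0.011672565805864945
5154 [ 0.57303884 -0.10984708  0.05453373] [ 0.53713208 -0.14570556  0.05101656] [ 0.60819836 -0.07421773  0.05778805]
[109 241] [217 349]
5.37037037037037 (580, 580, 3)
```

View pics/sock2.png

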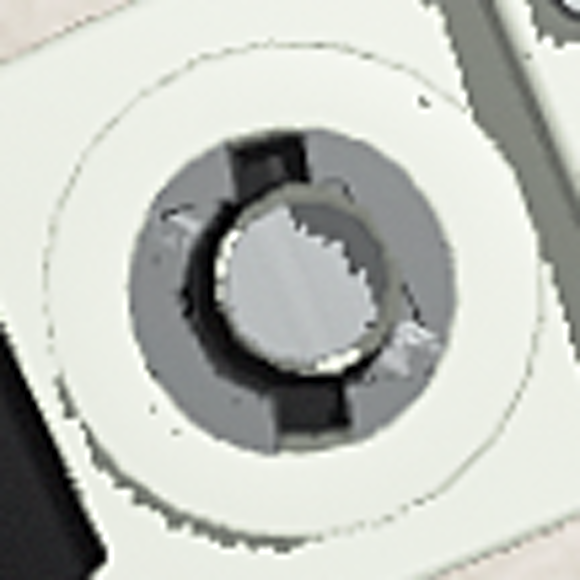

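The collar centre is at crop (293,290). The slots' outer ends are at about (266,145) and (314,433), and the plunger is at (303,285). I'll turn these into world angles.

Run:
```python
from h import *
s=dict(np.load('/tmp/wrist.npz')); T=s['pose']
def at(cu,cv_,z=.055):
    u=241+(cu+.5)/5.3704-.5; v=109+(cv_+.5)/5.3704-.5
    a=(u-s['cx'])/s['fx'];b=(v-s['cy'])/s['fy'];r=np.hypot(a,b)
    d=np.array([np.sin(r)*a/r,np.sin(r)*b/r,np.cos(r)]); d=T[:3,:3]@d; return T[:3,3]+d*(z-T[2,3])/d[2]
A=at(266,143);B=at(313,436)
A1,A2=at(227,150),at(304,136);B1,B2=at(277,441),at(349,432)
print(A,B,(A+B)/2,np.degrees(np.arctan2(*(A-B)[1::-1])))
A=(A1+A2)/2;B=(B1+B2)/2
print(A,B,(A+B)/2,np.degrees(np.arctan2(*(A-B)[1::-1])), np.linalg.norm(A1-A2))
W=cloud(s,True); P=W.reshape(-1,3)
# outer rim circle fit of z≈.055 points
q=P[(np.hypot(P[:,0]-.573,P[:,1]+.11)<.0375)&(abs(P[:,2]-.055)<.003)]
print(cv2.minEnclosingCircle((q[:,:2]*1000).astype(np.float32)))
zs=P[(abs(P[:,0]-.573)<.1)&(abs(P[:,1]+.11)<.09)]
h,e=np.histogram(zs[:,2],np.arange(0,.06,.002)); print(h)
for n in ('scene','side','wrist'):
    d=dict(np.load('/tmp/%s.npz'%n)); Q=cloud(d,n=='wrist').reshape(-1,3)
    f=d['frame'].reshape(-1,3).astype(int); 
    m=(abs(Q[:,0]-.573)<.1)&(abs(Q[:,1]+.11)<.085)&(Q[:,2]>.006)&(Q[:,2]<.016)&(f.max(1)-f.min(1)<45)
    if m.sum()>50: print(n,m.sum(),cv2.minAreaRect((Q[m][:,:2]*1000).astype(np.float32)))
```

```text
[ 0.5767847  -0.08897147  0.055     ] [ 0.5685268  -0.13048126  0.055     ] [ 0.57265575 -0.10972636  0.055     ] 78.7485545147317
[ 0.57671228 -0.08893418  0.055     ] [ 0.56849566 -0.13054237  0.055     ] [ 0.57260397 -0.10973828  0.055     ] 78.82918957777227 0.011000851184843145
((572.632080078125, -110.18912506103516), 35.975006103515625)
[8446   59  191 4605 2993   62   57   60   60   70   62  145  687 1078
  716   37   32  223  160  181 2042 1158   12   22   28   51 1271 3922
  338]
scene 819 ((574.7760620117188, -112.22595977783203), (150.41098022460938, 112.60175323486328), 3.3624043464660645)
side 1098 ((571.9616088867188, -109.65931701660156), (149.428466796875, 111.64347076416016), 3.2126786708831787)
wrist 7777 ((572.5753173828125, -110.15035247802734), (148.88821411132812, 109.87846374511719), 3.431607484817505)
```

Slots are at 78.8° in the world, the manifold's x at 3.4° and the socket axis at (0.5726, −0.110). These agree with the sizes given. I'll hover over the socket and measure the held filter with the same camera.

Call:
play_rows:
  moves:
    - [0, 0.02, -0.01, 0, 0, 0.012]
    - [-0.001, 0.035, -0.03, 0, 0, 0.012]
    - [-0.001, 0.035, -0.03, 0, 0, 0.012]
    - [-0.001, 0.023, -0.03, 0, 0, 0.012]
    - [0, 0.01, -0.012, 0, 0, 0]
    - [0, 0, 0, 0, 0, 0]
    - [0, 0, 0, 0, 0, 0]
    - [0, 0, 0, 0, 0, 0]

```text
clock: 7.1
tcp_pos: [0.5734, -0.1114, 0.2014]
eef_rot: [3.14, 0.001, 1.371]
contact_force: [1.0, 0.1, -0.6]
width: 0.0116
grasp_force: 45.0
```

Run:
```python
from h import *
from scipy.optimize import least_squares
s=snap('wrist','w4.png'); W=cloud(s,True)
st=read_state();t=st['tcp_pos'];print(t,st['eef_rot'],np.degrees(st['eef_rot'][2]))
d=W-t; m=(np.hypot(d[...,0],d[...,1])<.032)&(abs(d[...,2]+.0685)<.004)
print(m.sum(), W[m].mean(0)-t, np.median(d[m][:,2]),(W[m]-t).min(0),(W[m]-t).max(0))
q=(d[m][:,:2]*1000).astype(np.float32); print('flange rel tcp',cv2.minEnclosingCircle(q))
mw=(np.hypot(d[...,0],d[...,1])<.032)&(d[...,2]>-.062)&(d[...,2]<-.02); print('wing',mw.sum(),d[mw].mean(0),d[mw].min(0),d[mw].max(0))
a,b=np.argwhere(m).min(0)-15,np.argwhere(m).max(0)+15;print(a,b)
```

```text
[ 0.57340615 -0.11140253  0.20144782] [3.13994960e+00 4.65368204e-04 1.37088709e+00] 78.54604435839575
2384 [ 0.00229129  0.01473766 -0.06898596] -0.06893697924274192 [-0.02565802 -0.00599227 -0.07249902] [ 0.02476569  0.02415235 -0.06450366]
flange rel tcp ((-0.46175479888916016, 0.5652618408203125), 25.357494354248047)
wing 6779 [ 0.00141737  0.00989907 -0.03769845] [-0.01842676 -0.02362421 -0.06192289] [ 0.02194843  0.02116091 -0.02001554]
[238 251] [323 393]
```

View pics/w4.png

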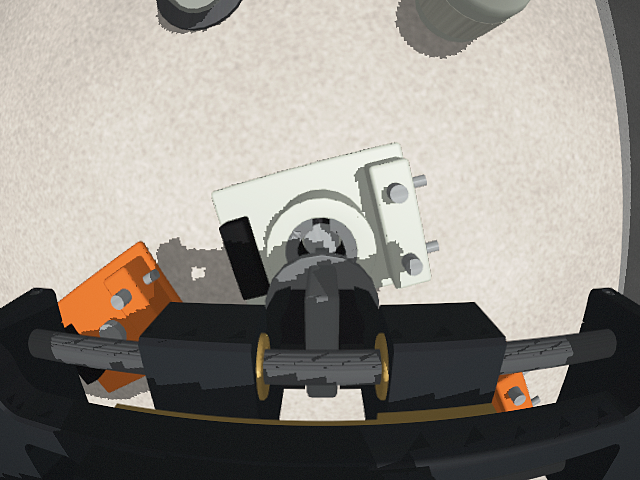

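The filter's axis sits about 1.4 mm behind the TCP along −y and the yaw is 78.5°, matching the slots. I'll correct for that and lower into the bore.

Call:
play_rows:
  moves:
    - [-0.0006, 0.0056, 0, 0, 0, 0.001]
    - [0, 0, -0.02, 0, 0, 0]
    - [0, 0, -0.02, 0, 0, 0]
    - [0, 0, -0.02, 0, 0, 0]
    - [0, 0, -0.01, 0, 0, 0]
    - [0, 0, 0, 0, 0, 0]
    - [0, 0, 0, 0, 0, 0]

```text
clock: 7.85
tcp_pos: [0.5726, -0.1077, 0.1655]
eef_rot: [-3.141, 0.0, 1.375]
contact_force: [0.1, 0.7, -0.1]
width: 0.0118
grasp_force: 45.0
```

Call:
play_rows:
  moves:
    - [0, 0, -0.006, 0, 0, 0]
    - [0, 0, -0.006, 0, 0, 0]
    - [0, 0, -0.006, 0, 0, 0]
    - [0, 0, -0.006, 0, 0, 0]
    - [0, 0, 0, 0, 0, 0]
    - [0, 0, 0, 0, 0, 0]

```text
clock: 8.45
tcp_pos: [0.5727, -0.1076, 0.1537]
eef_rot: [-3.141, 0.0, 1.375]
contact_force: [0.1, -0.1, -1.4]
width: 0.0117
grasp_force: 45.0
```

No force while 2 mm below the lip-contact height, so the lugs are in the slots. Now I push against the spring.

Call:
play_rows:
  moves:
    - [0, 0, -0.006, 0, 0, 0]
    - [0, 0, -0.006, 0, 0, 0]
    - [0, 0, -0.006, 0, 0, 0]
    - [0, 0, -0.006, 0, 0, 0]
    - [0, 0, -0.002, 0, 0, 0]
    - [0, 0, 0, 0, 0, 0]
    - [0, 0, 0, 0, 0, 0]

```text
clock: 9.15
tcp_pos: [0.5731, -0.1077, 0.1414]
eef_rot: [3.14, -0.0, 1.375]
contact_force: [-1.0, 0.8, 8.2]
width: 0.0114
grasp_force: 45.0
```

Call:
play_rows:
  moves:
    - [0, 0, -0.003, 0, 0, 0]
    - [0, 0, 0, 0, 0, 0]
    - [0, 0, 0, 0, 0, 0]

```text
clock: 9.45
tcp_pos: [0.5731, -0.1077, 0.1401]
eef_rot: [3.14, -0.0, 1.375]
contact_force: [-1.5, -0.5, 8.4]
width: 0.0112
grasp_force: 45.0
```

Call:
play_rows:
  moves:
    - [0.0005, -0.0001, 0, 0, 0, -0.03]
    - [0.0005, -0.0002, 0, 0, 0, -0.04]
    - [0.0004, -0.0003, 0, 0, 0, -0.04]
    - [0.0004, -0.0004, 0, 0, 0, -0.04]
    - [0.0003, -0.0004, 0, 0, 0, -0.04]
    - [0, 0, 0, 0, 0, 0]
    - [0, 0, 0, 0, 0, 0]

```text
clock: 10.15
tcp_pos: [0.575, -0.1085, 0.1403]
eef_rot: [3.139, -0.002, 0.778]
contact_force: [-0.1, -0.5, 9.1]
width: 0.0119
grasp_force: 45.0
```

Turning freely with the spring force steady at about 9 N. Next, the rest of the turn.

Call:
play_rows:
  moves:
    - [0.0002, -0.0004, 0, 0, 0, -0.04]
    - [0.0002, -0.0004, 0, 0, 0, -0.04]
    - [0, -0.0005, 0, 0, 0, -0.04]
    - [0, -0.0005, 0, 0, 0, -0.04]
    - [0, -0.0005, 0, 0, 0, -0.03]
    - [0, 0, 0, 0, 0, 0]
    - [0, 0, 0, 0, 0, 0]

```text
clock: 10.85
tcp_pos: [0.5754, -0.1098, 0.1404]
eef_rot: [3.14, -0.003, 0.182]
contact_force: [-0.4, -0.3, 8.7]
width: 0.0115
grasp_force: 45.0
```

Run:
```python
from h import *
s=read_state(); print({k:np.round(s[k],4) for k in ('tcp_pos','eef_rot','contact_force','moment','joint_pos')})
```

```text
{'tcp_pos': array([ 0.5754, -0.1098,  0.1404]), 'eef_rot': array([ 3.1399, -0.0034,  0.1815]), 'contact_force': array([-0.3656, -0.3489,  8.7491]), 'moment': array([ 0.0561,  0.0364, -0.0093]), 'joint_pos': array([ 0.0145,  0.8782,  0.1671,  1.8188, -0.2883,  0.4644, -1.0088])}
```

Call:
play_rows:
  moves:
    - [0, 0, 0, 0, 0, -0.012]
    - [0, 0, 0, 0, 0, -0.006]
    - [0, 0, 0, 0, 0, 0]
    - [0, 0, 0, 0, 0, 0]

```text
clock: 11.25
tcp_pos: [0.5754, -0.11, 0.1404]
eef_rot: [3.14, -0.004, 0.125]
contact_force: [0.7, -0.9, 8.4]
width: 0.0116
grasp_force: 45.0
```

Run:
```python
from h import *
s=read_state(); print({k:np.round(s[k],4) for k in ('tcp_pos','eef_rot','contact_force','moment','joint_pos')})
```

```text
{'tcp_pos': array([ 0.5754, -0.11  ,  0.1404]), 'eef_rot': array([ 3.14  , -0.0036,  0.1251]), 'contact_force': array([ 0.694 , -0.8618,  8.3663]), 'moment': array([-0.0076,  0.0803,  0.0328]), 'joint_pos': array([ 0.0073,  0.8795,  0.1804,  1.8191, -0.3107,  0.4665, -1.0439])}
```

Call:
play_rows:
  moves:
    - [0, 0, 0.003, 0, 0, 0]
    - [0, 0, 0.003, 0, 0, 0]
    - [0, 0, 0.002, 0, 0, 0]
    - [0, 0, 0, 0, 0, 0]
    - [0, 0, 0, 0, 0, 0]

```text
clock: 11.75
tcp_pos: [0.5753, -0.11, 0.1442]
eef_rot: [3.14, -0.003, 0.125]
contact_force: [0.2, -0.5, 6.6]
width: 0.0116
grasp_force: 45.0
```

Call:
play_rows:
  moves:
    - [0, 0, 0.001, 0, 0, 0]
    - [0, 0, 0.001, 0, 0, 0]
    - [0, 0, 0, 0, 0, 0]
    - [0, 0, 0, 0, 0, 0]

```text
clock: 12.15
tcp_pos: [0.5753, -0.11, 0.1451]
eef_rot: [3.14, -0.003, 0.125]
contact_force: [0.6, -0.1, 5.2]
width: 0.0116
grasp_force: 45.0
```

The filter is 10.4 mm above the mouth, past the 8 mm lip limit, so the lugs are rising into the notches. I'll ease up until the lip takes the load.

Call:
play_rows:
  moves:
    - [0, 0, 0.001, 0, 0, 0]
    - [0, 0, 0.001, 0, 0, 0]
    - [0, 0, 0, 0, 0, 0]
    - [0, 0, 0, 0, 0, 0]

```text
clock: 12.55
tcp_pos: [0.5752, -0.1099, 0.1456]
eef_rot: [3.14, -0.003, 0.125]
contact_force: [2.8, 0.1, 2.6]
width: 0.0115
grasp_force: 45.0
```

Call:
play_rows:
  moves:
    - [0, 0, 0, 0, 0, 0]
    - [0, 0, 0, 0, 0, 0]
    - [0, 0, 0, 0, 0, 0]
    - [0, 0, 0, 0, 0, 0]
    - [0, 0, 0, 0, 0, 0]
    - [0, 0, 0, 0, 0, 0]
    - [0, 0, 0, 0, 0, 0]
    - [0, 0, 0, 0, 0, 0]
  gripper: 0.5

```text
clock: 13.35
tcp_pos: [0.5739, -0.1095, 0.1452]
eef_rot: [3.142, 0.0, 0.125]
contact_force: [-0.3, -0.9, 0.2]
width: 0.0662
grasp_force: 0.0
```

Call:
play_rows:
  moves:
    - [0, 0, 0.02, 0, 0, 0]
    - [0, 0, 0.04, 0, 0, 0]
    - [0, 0, 0.04, 0, 0, 0]
    - [0, 0, 0.04, 0, 0, 0]
    - [0, 0, 0.04, 0, 0, 0]
    - [0, 0, 0.04, 0, 0, 0]
    - [0, 0, 0, 0, 0, 0]
    - [0, 0, 0, 0, 0, 0]

```text
clock: 14.15
tcp_pos: [0.5739, -0.1094, 0.2556]
eef_rot: [3.141, -0.001, 0.125]
contact_force: [-0.3, 0.6, -0.4]
width: 0.0659
grasp_force: 0.0
```

Run:
```python
from h import *
s=snap('wrist'); P=cloud(s,True).reshape(-1,3)
r=np.hypot(P[:,0]-.5726,P[:,1]+.11)
t=P[(r<.03)&(P[:,2]>.105)&(P[:,2]<.13)]
print(read_state()['tcp_pos'],len(t),np.percentile(t[:,2],[5,50,95]),cv2.minAreaRect((t[:,:2]*1000).astype(np.float32)))
f=P[(r<.03)&(P[:,2]>.068)&(P[:,2]<.085)];print(len(f),np.median(f[:,2]),f.min(0),f.max(0))
a=s['frame'][60:460,120:520,::-1]; cv2.imwrite('pics/w5.png',a)
```

```text
[ 0.57355637 -0.10930271  0.25487225] 1255 [0.11128144 0.11269909 0.11382885] ((572.613525390625, -109.00100708007812), (43.9088249206543, 11.990103721618652), 7.559867858886719)
2654 0.07690895200353412 [ 0.54760888 -0.13469837  0.07084106] [ 0.59830531 -0.08411117  0.08474438]
```

View pics/w5.png

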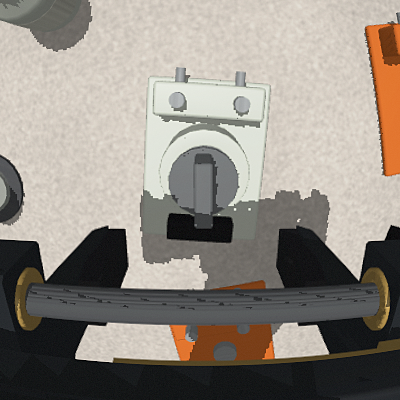

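The filter stands upright in the socket with its wing at 7.6°, within about 4° of the manifold's x. Its flange top is at 0.0769, so its centre is 10.9 mm above the mouth, which is the locked height.

```bash
python3 -c "
from rig import *
print(hand_in())"
```

```text
the job is handed in; nothing more can be done
None
```

The filter is locked upright in the white manifold's socket at 10.9 mm above the mouth, released and clear of the gripper; I handed the job in at about 14 s, the verdict was not shown, and the arm never came near the plug or the other things on the bench.

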